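Load the glass graticule into the spring-clip inspection stage

ROBOT

A 6-joint arm with a two-finger parallel gripper is mounted at the origin on the work surface; the furniture and walls round the work are solid. World frame = base frame: x ahead of the robot, y to its left, z up, the work surface at z = 0. Lengths are in mm, angles in degrees, forces in N, time in s.
With the tool pointing down it reaches from about 350 to 950 mm from the base axis. Payload 17.4 kg.
Tool frame: the origin (TCP) lies at the very end of the fingers, on their centre line; the grasp point (between the pads) lies 19 mm behind it; z points along the fingers, y is the line along which they close (so a half turn about z gives the same grasp; the last joint's range is limited). The gripper opens to 93 mm and grips with 3 to 60 N. Pads are 15 mm wide; open, the fingers measure 128 mm over their backs; the gripper's body (75 mm by 188 mm) begins 65 mm behind the grasp point.
Start: joints at [64.125, 6.646, 82.598, -0, 90.757, -2.166], TCP at [271.42, 618.032, 218.646] pointing down, gripper open.
Joint ranges: [-162.19, 162.19], [-47.58, 125.68], [4.15, 143.07], [-65.23, 245.23], [0.69, 171.88], [-170.13, 170.13]. Speed limits (degrees/s): [108.29, 108.29, 127.2, 180, 180, 180].

INTERFACE

Orientations are given as [roll, pitch, yaw] about the fixed x, y, z axes, in that order (R = Rz(yaw) Ry(pitch) Rx(roll)).
In Python, from plant import robot gives the robot as it stands.
- The arm moves only by the tool drive_tool, never from a script. Its argument "targets" is a list of rows, each a list of 3 entries, a list of its own where there are three numbers: the shift along the tool's x, y, z in units of 60 mm (1.0 is 60 mm), then the turn, a rotation vector about the tool's x, y, z in units of 8 degrees (1.0 is 8 degrees), then the closure, from -1 (fully open) to 1 (shut). In form: [[[tx, ty, tz], [rx, ry, rz], jaw], ...]. A call has 1 to 10 rows; each row is the pose to reach, as a shift and turn from the pose commanded when the call began, along the tool's axes at that moment; what a row does not reach only later rows make up. A row lasts 1/8 s, in which the tool goes at most 62.5 mm and 10.7 degrees, less where a joint would pass 70% of its speed; a pose out of reach is approached as far as the arm can. A call with a gripper value outside its range is refused whole. The fingers move at their own pace and stop on an object; "grip_force" is the grip in N (left out, the last holds). Time passes only in rows, so rows that repeat a pose let the fingers close. It gives the time, the measured TCP pose, the force, the opening and the grip force at its end, in the units of the state.
- robot.observe(): the state, without advancing time (a new reading comes with each control period).
- robot.grab_frame(name): name is "scene" or "side" or "wrist"; returns a dict with "pixels" (400x640x3 uint8, red, green, blue), "fx", "fy", "cx", "cy" (pixels), "k1" (the pictures are not rectified: a ray, as slopes to the right and down, at radius r is drawn at 1 + k1 r^2 times it, then the intrinsics apply), "world_from_camera" (4x4, takes a point from camera to world coordinates); the wrist camera has in their place "mount" (4x4, takes a point from camera to tool coordinates, whose origin is the TCP and whose axes are the flange's). Camera axes: x right, y down, z forward; pixel columns grow to the right and rows downward; lengths in mm; the calibration is good to about 2 mm. A picture is of the moment at which its call begins: read the wrist's pose just before it. There is no depth.
- robot.hand_in(): hands the job in; it is judged then, once.
The state is a dict: "t": time; "q": joint angles; "joint_vel": joint speeds; "joint_torque": joint torques, N m; "tcp_pos": TCP position; "tool_rot": TCP orientation; "ft_force": force on the tool from outside, world axes, zero at the start; "ft_torque": the same for the moment, N m; "gripper_width": opening from 0.0 (shut) to 1.0 (fully open); "grasp_force": force on a finger pad.
Only numpy, scipy, OpenCV 4.12 (cv2) and the standard library are available. Lean on these libraries where they do the work, as an engineer would, in place of code of your own. Each camera call takes 0.05 s, during which the arm holds its last target. There are 200 camera calls.

TASK

Load the framed glass graticule into the inspection stage: take it by its upright handle, lay it flat on the bed in front of the two spring clips, then slide it in between the guide rails, under the clips, until it is fully home against the end stop and both clips have snapped down behind the frame, and let go. It is glass, so feel your way and never force it, and leave the gauges and tools on the bench where they are.

Things in the scene. Friction and masses are not known exactly. Their poses are not given: they have to be found in the camera images.
- carrier: Framed glass graticule, loose, 0.16 kg, on the bench at the robot's right: aluminium frame 58 (x) x 60 (y) x 10 mm, glass window, front edge rounded (radius 5), rear edge square. A flat tongue 20 wide runs back from it to an upright black ribbed handle. Origin: centre of the frame's underside; x points from handle to frame, the way it slides in. Carry it over the 165 mm high drawer unit.
- grip (a point): Middle of the carrier's handle, at (-64, 0, 30) mm in the carrier's frame. The handle is 10 mm thick in x, 26 wide in y, top 40 mm above the frame's underside: grip it from above across the 10 mm (fingers closing along x), tips at least 10 mm above the underside because of the tongue and frame.
- stage: Inspection stage fixed at the robot's left: grey lamp housing, flat black bed 184 (x) x 90 (y) mm, 30 mm above the origin, white round window. Origin: centre of its underside; x = sliding-in direction. Steel guide rails 5 mm high, 62 mm apart from x = -5 to 76, flare to 78 mm at x = -28. Far end: a rigid clip bar with stop face and thumbscrew. Sliding friction is low, about 0.25.
- lay_point (a point): On the bed at (-63, 0, 30) mm in the stage's frame: carrier origin here = frame on open bed, clear of the clips. It then slides 81 to 111 mm along x to the stop: the clip bar is clamped at an unknown setting, stop face at stage x = 47 to 77 (carrier origin home at 18 to 48). Not measured: feel for it. Stop at 4 to 10 N; go at 15 mm/s or less near it; over 30 N in all breaks the glass.
- clip_left (a joint): Hinge of the sprung steel clip at stage y = +22 (9 mm wide). 0 rad: down, rolled nose 5 mm above the bed and 60 mm before the stop face, its upturned lip reaching 15 mm further back. The frame's front edge lifts it (push 2 to 6 N for both), it rides on the frame at 0.07 rad (1 to 2 N), then drops behind the rear edge to 0, tugging the frame in over the last 2 mm with some 3 N. Noise 0.01.
- clip_right (a joint): The same for the clip at stage y = -22: 0 rad down, 0.07 rad riding on the frame, 0 again when snapped down behind it. Noise 0.01 rad.
- setting_block: Steel setting block 30 x 50 x 30 mm, a bystander. Origin: centre of its underside.
- stamp: Rubber stamp with a turned wooden handle, 24 x 36 x 62 mm, a bystander. Origin: centre of its underside.
- ring_gauge: Steel ring gauge, 64 mm across, 18 high, a bystander. Origin: centre of its underside.
- test_weight: Brass test weight with a knob, 31 mm across, 47 high, a bystander. Origin: centre of its underside.

How it is judged (in metres and radians):
On the way, in this order (a step that is already met when the one before it is completed fails the run):
1. the carrier lies flat on the bed in front of the clips, clips still down (z of carrier in the frame of stage between 0.0275 and 0.0335 m and x of carrier in the frame of stage between -0.085 and -0.03 m and y of carrier in the frame of stage between -0.012 and 0.012 m and angle between carrier's own z axis and vertical below 0.08 rad and value of joint each of clip_left, clip_right below 0.025 rad), for 0.1 s.
2. both clips have ridden up onto the frame (value of joint each of clip_left, clip_right above 0.05 rad and contact force between carrier and stage above 0.5 N), for 0.2 s.
3. the frame is home and both clips have snapped down behind it (value of joint each of clip_left, clip_right below 0.03 rad and x of carrier in the frame of stage above 0.015 m), for 0.2 s.
At the end, for the whole second after the job is handed in: The frame lies flat on the bed between the rails (0.06 rad, 3 mm sideways), against the end stop so that both clips are down behind its rear edge (each under 0.03 rad), carrier origin 15 to 51 mm along the stage's x, at rest and let go (all of step 3 and x of carrier in the frame of stage below 0.051 m and y of carrier in the frame of stage between -0.003 and 0.003 m and z of carrier in the frame of stage between 0.0275 and 0.0325 m and angle between the x axis of carrier and the x axis of stage, either way round below 0.06 rad and angle between carrier's own z axis and vertical below 0.05 rad and linear speed of carrier below 0.02 m/s); the robot touches nothing.
It fails at once if the glass is forced: carrier and stage press on one another with more than 30 N (contact force between carrier and stage above 30 N).
It fails at once if a bystander (setting block, stamp, ring gauge, test weight) moved by more than 20 mm (distance of any of setting_block, stamp, ring_gauge, test_weight from where it was at the start of the episode above 0.02 m).
It also fails if it takes over 72 s, if anything falls off the work surface, if the arm or the gripper's body presses on something with over 40 N, if the wrist force passes 120 N, or if a joint passes its speed limit or range.

## Working session

There is one attempt and no reset: what is moved stays moved. The work goes in short steps, Python scripts to look and compute and a tool call to move; the robot and the scene stay as the last step left them, time stands still between calls to the robot, and variables do not carry over. Pictures are saved under pics/ and viewed, at most 10 in all, crops included, and the job is handed in when it is done.

Besides the shell and the picture viewer there is one more tool, called as name(argument=value, ...) on one line, values as JSON. drive_tool: Moves the arm, as the interface text tells. Its arguments: {"type":"object","properties":{"targets":{"type":"array","items":{"type":"array"}},"grip_force":{"type":"number"}},"required":["targets"]}

```bash
mkdir -p pics; ls; cat > h.py <<'E'
import numpy as np, cv2
from scipy.spatial.transform import Rotation as R
from plant import robot
def save(n,f): cv2.imwrite(f'pics/{n}.png',f['pixels'][:,:,::-1])
def ray(f,px,T=None):
    """origin, direction in world of pixel px=(u,v)"""
    T=np.array(f['world_from_camera']) if T is None else T
    d=np.array([(px[0]-f['cx'])/f['fx'],(px[1]-f['cy'])/f['fy']]); u=d.copy()
    for _ in range(20): u=d/(1+f['k1']*(u@u))
    v=T[:3,:3]@np.array([u[0],u[1],1]); return T[:3,3],v
def onz(f,px,z,T=None):
    o,v=ray(f,px,T); return o+v*(z-o[2])/v[2]
def tri(rs):
    A=0;b=0
    for o,v in rs:
        v=v/np.linalg.norm(v);P=np.eye(3)-np.outer(v,v);A=A+P;b=b+P@o
    p=np.linalg.solve(A,b); return p,[np.linalg.norm((np.eye(3)-np.outer(v,v)/(v@v))@(p-o)) for o,v in rs]
def toolT(s):
    T=np.eye(4);T[:3,:3]=R.from_euler('xyz',s['tool_rot'],degrees=True).as_matrix();T[:3,3]=s['tcp_pos'];return T
def wrist():
    s=robot.observe(); f=robot.grab_frame('wrist'); return f,toolT(s)@np.array(f['mount'])
def proj(f,p,T=None):
    T=np.array(f['world_from_camera']) if T is None else T
    c=np.linalg.inv(T)@np.append(p,1); s=c[:2]/c[2]; s=s*(1+f['k1']*(s@s)); return s*[f['fx'],f['fy']]+[f['cx'],f['cy']]
def load(n):
    d=np.load(n+'.npz'); return {k:d[k] for k in d}
E
python3 - <<'E'
from h import *
for n in ['scene','side']:
    f=robot.grab_frame(n); np.savez(n,**f); save(n,f); print(n,np.round(f['world_from_camera'],2).tolist(),f['fx'],f['k1'])
f,T=wrist(); np.savez('wrist0',**f,T=T); print(np.round(T,2).tolist()); print(np.round(f['mount'],2).tolist())
s=robot.observe(); print(s)
a=cv2.imread('pics/scene.png');b=cv2.imread('pics/side.png')
E
```

```text
pics
scene [[0.68, -0.33, 0.65, -105.6], [-0.73, -0.31, 0.6, -543.14], [0.0, -0.89, -0.46, 464.41], [0.0, 0.0, 0.0, 1.0]] 394.6751359390715 -0.0664931924207333
side [[-0.93, -0.24, 0.26, 130.25], [-0.36, 0.62, -0.7, 933.66], [0.01, -0.74, -0.67, 950.33], [0.0, 0.0, 0.0, 1.0]] 460.0959089772354 -0.13407832682194953
[[0.4, 0.87, 0.27, 194.86], [0.92, -0.38, -0.12, 652.35], [-0.0, 0.3, -0.95, 384.0], [0.0, 0.0, 0.0, 1.0]]
[[0.0, -0.95, -0.3, 83.88], [1.0, 0.0, 0.0, 0.66], [-0.0, -0.3, 0.95, -166.0], [0.0, 0.0, 0.0, 1.0]]
{'t': 0.15, 'q': array([ 6.41269309e+01,  6.66927605e+00,  8.26258031e+01,  1.49522891e-03,
        9.07544407e+01, -2.16426689e+00]), 'joint_vel': array([-0.00962   ,  0.0098623 , -0.15596887, -0.06201884,  0.11670098,
       -0.01969672]), 'joint_torque': array([ 7.97759367e-04, -7.21768928e+01, -6.22947979e+01,  7.79236131e-02,
        2.24842160e-02, -1.00047721e-04]), 'tcp_pos': array([271.33498525, 617.91497418, 218.06999193]), 'tool_rot': array([-1.79950572e+02, -3.36414507e-03,  1.56291215e+02]), 'ft_force': array([ 0.80031439,  0.73114484, -0.01467964]), 'ft_torque': array([ 0.01822796, -0.02056714,  0.01937658]), 'grasp_force': 0.0, 'gripper_width': 1.0023754484698573}
```

View pics/scene.png

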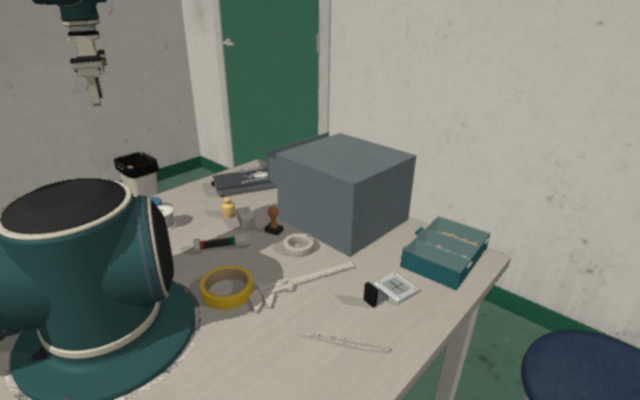

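View pics/side.png

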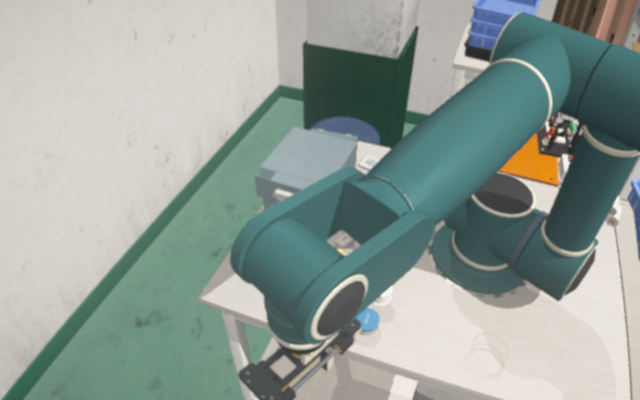

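Scene view: the carrier's frame is at about (397,287) and its black handle at (371,294). The drawer unit is at (345,190), and what is probably the stage sits behind it at (245,180). In the side view the arm hides the stage. Next is the wrist picture.

```bash
python3 - <<'E'
from h import *
f=load('wrist0'); save('wrist0',f)
s=load('scene'); print(onz(s,(371,300),0),onz(s,(397,288),10),onz(s,(245,182),30), [onz(s,p,165) for p in [(345,137),(414,155),(345,180),(272,160)]])
E
```

```text
[ 3.45858771e+02 -2.58788590e+02  5.68434189e-14] [ 392.80151318 -280.364303     10.        ] [462.71906081 234.09315593  30.        ] [array([613.48812356,  24.17797693, 165.        ]), array([ 621.46040537, -159.80384604,  165.        ]), array([ 417.79290937, -134.17900441,  165.        ]), array([392.24472778,  38.44860672, 165.        ])]
```

View pics/wrist0.png

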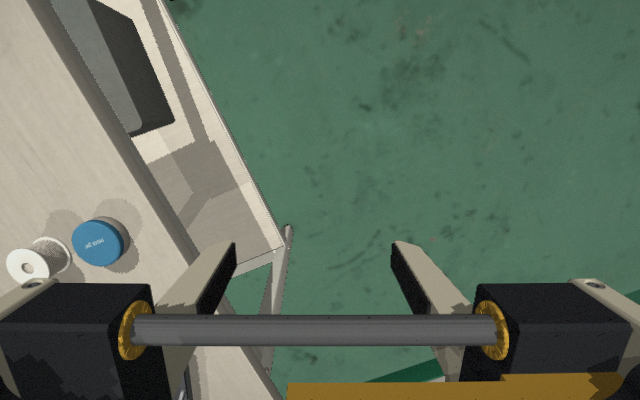

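The wrist view shows only the bench edge, a spool and a blue pot at the lower left, so the stage is out of view. I'll move over the suspected stage at about (460,235).

drive_tool(targets=[[[-0.65, -0.65, -0.4], [0, 0, 0], -1], [[-1.3, -1.3, -0.8], [0, 0, 0], -1], [[-1.95, -1.95, -1.2], [0, 0, 0], -1], [[-2.6, -2.6, -1.6], [0, 0, 0], -1], [[-3.25, -3.25, -1.6], [0, 0, 0], -1], [[-3.9, -3.9, -1.6], [0, 0, 0], -1], [[-4.5, -4.5, -1.6], [0, 0, 0], -1], [[-4.5, -4.5, -1.6], [0, 0, 0], -1]])

```text
t: 1.15
tcp_pos: [410.9, 259.9, 314.8]
tool_rot: [180.0, 0.0, 156.1]
ft_force: [-0.5, 0.5, 0.6]
gripper_width: 0.998
grasp_force: 0.0
```

```bash
python3 - <<'E'
from h import *
f,T=wrist(); np.savez('w1',**f,T=T); save('w1',f); print(np.round(T,2).tolist(),robot.observe()['tcp_pos'],robot.observe()['tool_rot'])
g=robot.grab_frame('side'); np.savez('side1',**g); save('side1',g)
E
```

```text
[[0.41, 0.87, 0.27, 334.4], [0.91, -0.39, -0.12, 294.49], [0.0, 0.3, -0.95, 480.79], [0.0, 0.0, 0.0, 1.0]] [410.43482428 261.26284778 314.73557961] [1.79981450e+02 7.79528371e-03 1.56138005e+02]
```

View pics/w1.png

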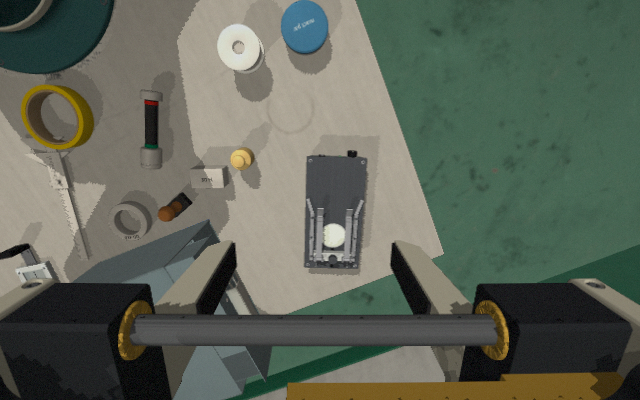

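The stage is at about (335,210), with its open end up at row 157 and the clip bar at row 265, so it slides roughly along +x. The test weight (241,158), setting block (210,177), stamp (175,208) and ring (128,218) are on its left. The drawer unit is below left, and the carrier shows at (30,268).

```bash
python3 - <<'E'
from h import *
f=load('w1');T=f['T']
c=[(307,156),(367,157),(362,268),(304,266)]
P=[onz(f,p,30,T) for p in c]; print(np.round(P,1).tolist())
for i in range(4): print(np.linalg.norm(P[i]-P[(i+1)%4]))
d=(P[3]+P[2]-P[0]-P[1]);print('yaw',np.degrees(np.arctan2(d[1],d[0])), np.mean(P,0))
print('carrier handle',onz(f,(10,250),40,T),onz(f,(32,268),10,T))
s=load('scene')
# frame blob
im=s['pixels'][260:320,350:430].astype(int)
cv2.imwrite('pics/cc.png',np.hstack([cv2.resize(s['pixels'][255:315,350:430,::-1],None,fx=5,fy=5,interpolation=cv2.INTER_CUBIC)]))
E
```

```text
[[393.3, 259.2, 30.0], [430.5, 339.5, 30.0], [599.0, 266.4, 30.0], [556.7, 180.2, 30.0]]
88.47331265482846
183.7600265155326
96.02972787318151
181.46153200171526
yaw -24.623373889554713 [494.86800973 261.32296906  30.        ]
carrier handle [ 334.12669251 -241.64977144   40.        ] [ 377.80412522 -265.12317586   10.        ]
```

View pics/cc.png

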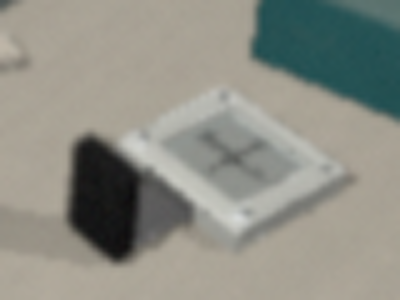

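Bed sizes check out at 88/96 x 182 against 90 x 184. Stage yaw is about -24.6°. The carrier's yaw is similar, with the handle near (336,-245). I'll go over to the carrier and turn the tool so the fingers close along its x.

drive_tool(targets=[[[-0.27, -0.74, 0], [0, 0, 1.17], -0.2], [[-0.54, -1.48, 0], [0, 0, 2.34], -0.2], [[-0.8, -2.2, 0], [0, 0, 3.5], -0.2], [[-1.07, -2.96, 0], [0, 0, 4.7], -0.2], [[-1.35, -3.7, 0], [0, 0, 5.85], -0.2], [[-1.6, -4.45, 0], [0, 0, 7.0], -0.2], [[-1.9, -5.2, 0.2], [0, 0, 8.2], -0.2], [[-2.15, -5.95, 0.5], [0, 0, 9.35], -0.2], [[-2.4, -6.7, 0.8], [0, 0, 10.5], -0.2], [[-2.7, -7.4, 1.1], [0, 0, 11.7], -0.2]])

```text
t: 2.5
tcp_pos: [380.2, -210.0, 248.1]
tool_rot: [180.0, -0.0, 62.5]
ft_force: [1.0, 0.9, -0.7]
gripper_width: 0.603
grasp_force: 0.0
```

drive_tool(targets=[[[0, 0, 0], [0, 0, 0], -0.2], [[0, 0, 0], [0, 0, 0], -0.2]])

```text
t: 2.75
tcp_pos: [380.4, -208.5, 248.8]
tool_rot: [-180.0, -0.0, 62.8]
ft_force: [0.3, 0.8, 0.5]
gripper_width: 0.599
grasp_force: 0.0
```

```bash
python3 - <<'E'
from h import *
s=robot.observe(); print(s['tcp_pos'],s['tool_rot'],s['gripper_width'],s['q'])
f,T=wrist(); np.savez('w2',**f,T=T); save('w2',f)
E
```

```text
[ 380.41358838 -208.51280494  248.78795426] [-1.79982555e+02 -2.11838871e-02  6.28282290e+01] 0.5988983932505397 [-3.21116396e+01 -2.47488536e+01  1.07632966e+02  1.97560329e-02
  9.71350912e+01 -4.93742122e+00]
```

View pics/w2.png

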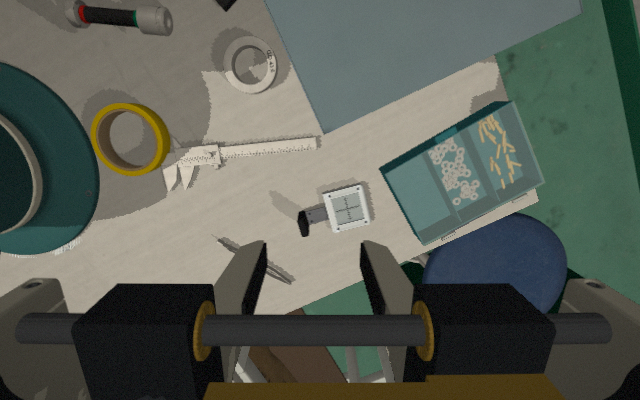

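Carrier: frame centred at about (347,208), tongue at (318,215), black handle at (304,223), turned about 13° to the image rows. I'll segment them.

```bash
cat > car.py <<'E'
from h import *
def blobs(f,box,near):
    x0,y0,x1,y1=box; im=f['pixels'][y0:y1,x0:x1].astype(int)
    g=im.max(2); sat=im.max(2)-im.min(2); 
    dark=((g<45)).astype(np.uint8)
    wh=((im.min(2)>178)&(sat<25)).astype(np.uint8)
    out=[]
    for m in (dark,wh):
        m=cv2.morphologyEx(m,cv2.MORPH_CLOSE,np.ones((3,3)))
        cs,_=cv2.findContours(m,cv2.RETR_EXTERNAL,cv2.CHAIN_APPROX_NONE)
        c=max(cs,key=cv2.contourArea)+np.array([x0,y0]); out.append(c)
    return out
E
python3 - <<'E'
from car import *
f=load('w2');T=f['T']
d,w=blobs(f,(290,175,378,245),0)
im=f['pixels'].copy()
print(cv2.contourArea(d),cv2.contourArea(w))
r=cv2.boxPoints(cv2.minAreaRect(w)); P=np.array([onz(f,p,10,T) for p in r]); print(np.round(r,1).tolist()); print(np.round(P,1).tolist(),[np.linalg.norm(P[i]-P[i-1]).round(1) for i in range(4)])
print('centre',P.mean(0))
for i in range(4):
    e=P[i]-P[i-1]; print(np.degrees(np.arctan2(e[1],e[0])))
rd=cv2.boxPoints(cv2.minAreaRect(d)); print(np.round(rd,1).tolist(),[np.round(onz(f,p,40,T)[:2],1).tolist() for p in rd])
cv2.drawContours(im,[d],-1,(255,0,0),1);cv2.drawContours(im,[w],-1,(0,255,0),1)
cv2.imwrite('pics/w2c.png',cv2.resize(im[170:250,285:385,::-1],None,fx=6,fy=6,interpolation=cv2.INTER_NEAREST))
E
```

```text
172.0 1452.5
[[322.70001220703125, 194.0], [360.1000061035156, 184.39999389648438], [370.1000061035156, 223.1999969482422], [332.70001220703125, 232.8000030517578]]
[[379.0, -239.5, 10.0], [430.3, -250.5, 10.0], [419.5, -308.4, 10.0], [366.0, -297.5, 10.0]] [np.float64(59.4), np.float64(52.4), np.float64(58.9), np.float64(54.6)]
centre [ 398.69782872 -273.98069489   10.        ]
77.32631166424038
-12.107041876232131
-100.59782389805059
168.49197727417794
[[294.70001220703125, 213.10000610351562], [303.70001220703125, 210.10000610351562], [311.5, 233.5], [302.5, 236.5]] [[338.2, -238.0], [350.5, -239.7], [344.5, -273.4], [331.9, -271.7]]
```

View pics/w2c.png

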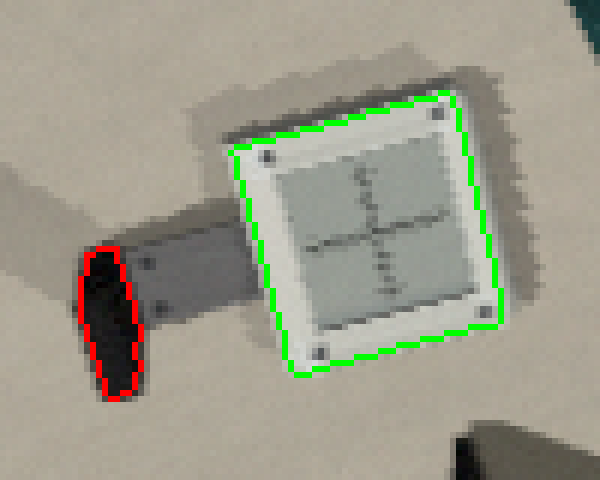

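Frame yaw is about -11.8°, with the handle expected at about (338.5,-261). I'll move above the handle and look again from close by.

drive_tool(targets=[[[-0.4, -0.1, 0.7], [0, 0, -0.9], -0.2], [[-0.8, -0.2, 1.4], [0, 0, -1.9], -0.2], [[-1.1, -0.22, 2.15], [0, 0, -1.9], -0.2], [[-1.1, -0.22, 2.15], [0, 0, -1.9], -0.2], [[-1.1, -0.22, 2.15], [0, 0, -1.9], -0.2]])

```text
t: 3.42
tcp_pos: [339.0, -261.5, 121.8]
tool_rot: [179.9, 0.0, 78.0]
ft_force: [1.5, -0.0, 1.6]
gripper_width: 0.601
grasp_force: 0.0
```

```bash
python3 - <<'E'
from car import *
s=robot.observe(); print(s['tcp_pos'],s['tool_rot'],s['gripper_width'])
f,T=wrist(); np.savez('w3',**f,T=T)
q=proj(f,[400.9,-274.4,10],T);h=proj(f,[338.5,-261,40],T);print(q,h)
cv2.imwrite('pics/w3.png',f['pixels'][:,:,::-1])
E
```

```text
[ 339.02477343 -261.54898713  121.80918489] [1.79886608e+02 4.56715222e-02 7.79705446e+01] 0.6010013099005499
[379.32179914 200.80035767] [312.03472755 210.89811897]
```

View pics/w3.png

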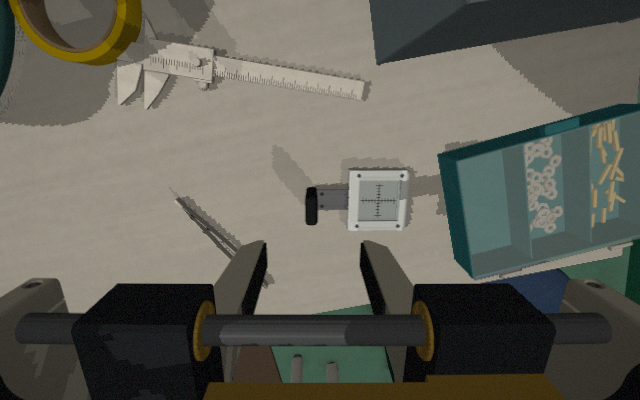

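The carrier is now nearly square in the view: frame at (378,200), handle at (311,206). I'll triangulate with the earlier wrist view.

```bash
python3 - <<'E'
from car import *
f=load('w2');T=f['T'];g=load('w3');U=g['T'];s=load('scene')
d,w=blobs(f,(290,175,378,245),0); D,W=blobs(g,(295,155,425,245),0)
print(cv2.contourArea(D),cv2.contourArea(W))
def srt(w): 
    r=cv2.boxPoints(cv2.minAreaRect(w)); c=r.mean(0); return r,c
def corners(w):
    p=w.reshape(-1,2).astype(float)
    r=cv2.boxPoints(cv2.minAreaRect(w)); o=[]
    c=r.mean(0)
    a=np.arctan2(r[:,1]-c[1],r[:,0]-c[0]); return r[np.argsort(a)]
a=corners(w);b=corners(W); print(a.round(1).tolist(),b.round(1).tolist())
for p,q in zip(a,b):
    x,e=tri([ray(f,p,T),ray(g,q,U)]); print(x.round(1),np.round(e,1))
P=np.array([onz(g,p,10,U) for p in b]); print(P.round(1).tolist()); 
n=P-np.roll(P,1,0); print(np.degrees(np.arctan2(n[:,1],n[:,0])).round(1),np.linalg.norm(n,axis=1).round(1))
rd=cv2.boundingRect(D); print('handle box',rd)
for z in (40,30):print(z,onz(g,(rd[0]+rd[2]/2,rd[1]+2),z,U),onz(g,(rd[0]+rd[2]/2,rd[1]+rd[3]-2),z,U),onz(g,(rd[0],rd[1]+5),z,U),onz(g,(rd[0]+rd[2],rd[1]+5),z,U))
c=np.array(D).reshape(-1,2).mean(0);c2=np.array(d).reshape(-1,2).mean(0); print('handle tri',tri([ray(g,c,U),ray(f,c2,T)]))
print('handle scene/wrist', tri([ray(s,(371.5,294.5)),ray(g,c,U),ray(f,c2,T)]))
E
```

```text
357.5 43.5
[[322.70001220703125, 194.0], [360.1000061035156, 184.39999389648438], [370.1000061035156, 223.1999969482422], [332.70001220703125, 232.8000030517578]] [[349.0, 212.0], [357.0, 212.0], [357.0, 230.0], [349.0, 230.0]]
[ 376.4 -235.3   86.7] [18.2 18.2]
[ 406.9 -282.1  -40.1] [29.9 29.9]
[ 420.4 -594.4 -660.2] [3.4 3.4]
[ 367.2 -293.8   19.2] [0. 0.]
[[370.8, -279.5, 10.0], [378.3, -281.1, 10.0], [375.2, -299.4, 10.0], [367.5, -297.8, 10.0]]
[ 80.  -12.1 -99.5 167.9] [18.6  7.7 18.6  7.8]
handle box (306, 187, 12, 38)
40 [ 342.5102079  -242.10229659   40.        ] [ 336.15913685 -271.80594757   40.        ] [ 337.05000162 -243.59257777   40.        ] [ 346.8851169  -245.68954353   40.        ]
30 [ 341.94641804 -244.66126334   30.        ] [ 335.33899284 -275.56387026   30.        ] [ 336.2658164  -246.21169811   30.        ] [ 346.49791554 -248.39330564   30.        ]
handle tri (array([ 337.1874064, -262.0576963,   20.0730765]), [np.float64(0.4470382063166232), np.float64(0.447038206316568)])
handle scene/wrist (array([ 337.5010028 , -262.64220627,   19.73423913]), [np.float64(1.1780124401331356), np.float64(0.3102763998740475), np.float64(0.9999129649490336)])
```

```bash
python3 - <<'E'
from car import *
f=load('w2');T=f['T'];g=load('w3');U=g['T']
_,w=blobs(f,(290,175,378,245),0)
x0,y0=340,160; im=g['pixels'][y0:240,x0:420].astype(int)
print('bench',g['pixels'][165,342:346].tolist(),'frame',g['pixels'][175,375:379].tolist(), g['pixels'][200,351:353].tolist())
sat=im.max(2)-im.min(2); m=((sat<20)&(im.min(2)>125)).astype(np.uint8); m=cv2.morphologyEx(m,cv2.MORPH_OPEN,np.ones((3,3)))
cs,_=cv2.findContours(m,cv2.RETR_EXTERNAL,cv2.CHAIN_APPROX_NONE); W=max(cs,key=cv2.contourArea)+np.array([x0,y0])
def cor(w):
    r=cv2.boxPoints(cv2.minAreaRect(w)); c=r.mean(0); return r[np.argsort(np.arctan2(r[:,1]-c[1],r[:,0]-c[0]))]
a,b=cor(w),cor(W);print(cv2.contourArea(W),b.round(1).tolist())
for p,q in zip(a,b): x,e=tri([ray(f,p,T),ray(g,q,U)]); print(x.round(1),np.round(e,1))
P=np.array([onz(g,p,10,U) for p in b]); n=P-np.roll(P,1,0); print(P.round(1).tolist(),P.mean(0),np.degrees(np.arctan2(n[:,1],n[:,0])).round(1),np.linalg.norm(n,axis=1).round(1))
E
```

```text
bench [[135, 130, 119], [138, 133, 122], [136, 129, 117], [134, 129, 117]] frame [[172, 173, 166], [172, 173, 165], [172, 172, 165], [171, 175, 167]] [[180, 181, 172], [181, 181, 173]]
2607.0 [[349.1000061035156, 167.60000610351562], [408.3999938964844, 170.10000610351562], [405.70001220703125, 233.3000030517578], [346.5, 230.8000030517578]]
[ 378.7 -238.3   10.2] [1.2 1.2]
[ 430.2 -249.3   14.6] [0.1 0.1]
[ 419.1 -305.5   21.3] [1.8 1.8]
[ 365.2 -300.1    4.6] [0.4 0.4]
[[378.4, -237.1, 10.0], [431.5, -250.7, 10.0], [421.6, -312.9, 10.0], [365.0, -298.1, 10.0]] [ 399.09941884 -274.70112039   10.        ] [ 77.6 -14.4 -99.  165.3] [62.5 54.8 63.  58.4]
```

The frame's top comes out at 5–21 mm (mean 13, expected 10). The handle is at (338,-262), mid-height 20 mm, and within about 1 mm of the tool axis. I'll go down to about z = 13.

drive_tool(targets=[[[0, -0.01, 0.6], [0, 0, 0], -0.2], [[0, -0.01, 1.2], [0, 0, 0], -0.2], [[0, -0.01, 1.6], [0, 0, 0], -0.2], [[0, -0.01, 1.75], [0, 0, 0], -0.2], [[0, -0.01, 1.78], [0, 0, 0], -0.2], [[0, -0.01, 1.78], [0, 0, 0], -0.2], [[0, -0.01, 1.78], [0, 0, 0], -0.2], [[0, -0.01, 1.78], [0, 0, 0], -0.2]])

```text
t: 4.47
tcp_pos: [337.5, -262.1, 13.4]
tool_rot: [180.0, 0.0, 77.9]
ft_force: [-0.5, -0.5, -0.3]
gripper_width: 0.599
grasp_force: 0.0
```

drive_tool(targets=[[[0, 0, 0], [0, 0, 0], 1], [[0, 0, 0], [0, 0, 0], 1], [[0, 0, 0], [0, 0, 0], 1], [[0, 0, 0], [0, 0, 0], 1], [[0, 0, 0], [0, 0, 0], 1], [[0, 0, 0], [0, 0, 0], 1], [[0, 0, 0], [0, 0, 0], 1], [[0, 0, 0], [0, 0, 0], 1]], grip_force=40)

```text
t: 5.48
tcp_pos: [337.3, -261.9, 12.9]
tool_rot: [180.0, 0.0, 77.9]
ft_force: [1.0, 0.2, -0.2]
gripper_width: 0.105
grasp_force: 40.0
```

drive_tool(targets=[[[0, 0, -0.1], [0, 0, 0], 1], [[0, 0, -0.4], [0, 0, 0], 1], [[0, 0, -1.0], [0, 0, 0], 1], [[0, 0, -1.8], [0, 0, 0], 1], [[0, 0, -2.7], [0, 0, 0], 1], [[0, 0, -3.4], [0, 0, 0], 1], [[0, 0, -3.8], [0, 0, 0], 1], [[0, 0, -3.8], [0, 0, 0], 1], [[0, 0, -3.8], [0, 0, 0], 1]])

```text
t: 6.6
tcp_pos: [337.0, -261.7, 240.1]
tool_rot: [-180.0, -0.0, 77.9]
ft_force: [0.0, 0.6, -1.6]
gripper_width: 0.104
grasp_force: 40.0
```

drive_tool(targets=[[[0.6, 0.03, 0], [0, 0, 0], 1], [[1.4, 0.07, 0], [0, 0, 0.1], 1], [[2.2, 0.12, 0], [0, 0, 0.3], 1], [[3.0, 0.17, 0], [0, 0, 0.5], 1], [[3.8, 0.22, 0], [0, 0, 0.7], 1], [[4.6, 0.27, 0], [0, 0, 0.9], 1], [[5.4, 0.32, 0], [0, 0, 1.1], 1], [[6.2, 0.36, 0], [0, 0, 1.3], 1], [[7.0, 0.4, 0], [0, 0, 1.5], 1], [[7.6, 0.41, 0], [0, 0, 1.56], 1]])

```text
t: 7.85
tcp_pos: [456.6, 180.6, 239.2]
tool_rot: [-179.9, 0.1, 65.4]
ft_force: [0.2, -0.9, -1.5]
gripper_width: 0.102
grasp_force: 40.0
```

drive_tool(targets=[[[0, 0, 0], [0, 0, 0], 1], [[0, 0, 0], [0, 0, 0], 1], [[0, 0, 0], [0, 0, 0], 1], [[0, 0, 0], [0, 0, 0], 1]])

```text
t: 8.35
tcp_pos: [456.9, 178.1, 240.9]
tool_rot: [180.0, -0.0, 65.4]
ft_force: [-0.6, 0.4, -2.0]
gripper_width: 0.104
grasp_force: 40.0
```

```bash
python3 - <<'E'
from h import *
s=robot.observe(); print(s['tcp_pos'],s['tool_rot'],s['gripper_width'],s['ft_force'],s['ft_torque'])
f,T=wrist(); np.savez('w4',**f,T=T); save('w4',f)
print([proj(f,p,T).round() for p in [[393.3,259.2,30],[430.5,339.5,30],[599,266,30],[557,180,30]]])
E
```

```text
[456.94472337 178.1198033  240.94073001] [ 1.79984457e+02 -9.70441192e-03  6.53506364e+01] 0.10350824182238086 [-0.61195254  0.38473233 -2.01491426] [-0.05812901  0.22543767 -0.02889734]
[array([238., 140.]), array([233.,  61.]), array([395.,  58.]), array([387., 143.])]
```

View pics/w4.png

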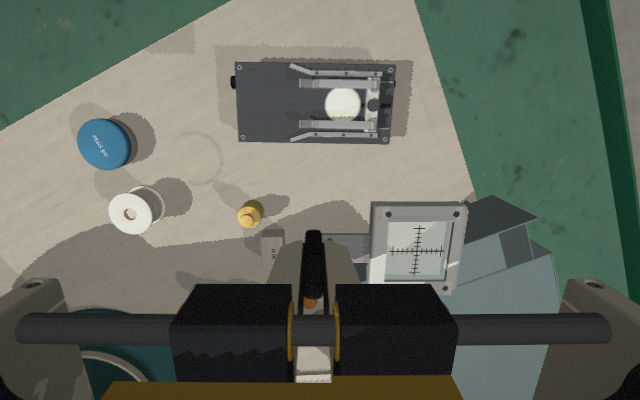

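The held carrier is level, its frame at (418,247). The stage bed's corners are at about (237,62), (395,66), (390,144) and (237,140); the clip bar is at (375,105), the clips at rows 83 and 124, and the window at (343,104). I'll fit the bed's edges.

```bash
cat > st.py <<'E'
from h import *
def quad(f,box,thr,T,z=30,n=5):
    """dark rectangle in box: fitted corner pixels (TL,TR,BR,BL)"""
    x0,y0,x1,y1=box; g=cv2.cvtColor(f['pixels'],cv2.COLOR_RGB2GRAY)[y0:y1,x0:x1]
    m=(g<thr).astype(np.uint8); m=cv2.morphologyEx(m,cv2.MORPH_OPEN,np.ones((n,n)))
    cs,_=cv2.findContours(m,cv2.RETR_EXTERNAL,cv2.CHAIN_APPROX_NONE); c=max(cs,key=cv2.contourArea)
    c=(c+np.array([x0,y0])).reshape(-1,2).astype(np.float32)
    r=cv2.boxPoints(cv2.minAreaRect(c)); k=r.mean(0)
    r=r[np.argsort(np.arctan2(r[:,1]-k[1],r[:,0]-k[0]))]
    L=[]
    for i in range(4):
        a,b=r[i],r[(i+1)%4]; d=(b-a)/np.linalg.norm(b-a); nn=np.array([-d[1],d[0]])
        t=(c-a)@d; s=abs((c-a)@nn); l=np.linalg.norm(b-a)
        q=c[(t>.1*l)&(t<.9*l)&(s<8)]; v=cv2.fitLine(q,cv2.DIST_HUBER,0,.01,.01).ravel(); L.append(v)
    def X(u,v): A=np.array([[u[0],-v[0]],[u[1],-v[1]]]); t=np.linalg.solve(A,[v[2]-u[2],v[3]-u[3]]); return np.array([u[2]+t[0]*u[0],u[3]+t[0]*u[1]])
    return np.array([X(L[i-1],L[i]) for i in range(4)])
def rep(q,f,T,z):
    P=np.array([onz(f,p,z,T) for p in q]); n=np.roll(P,-1,0)-P
    print(q.round(1).tolist(),P[:,:2].round(1).tolist(),'c',P.mean(0).round(1),'ang',np.degrees(np.arctan2(n[:,1],n[:,0])).round(2),'len',np.linalg.norm(n,axis=1).round(1)); return P
E
python3 - <<'E'
from st import *
f=load('w4');T=f['T']; g=load('w1');U=g['T']
G=cv2.cvtColor(f['pixels'],cv2.COLOR_RGB2GRAY); print(G[55:72,260].tolist(),G[134:152,260].tolist(),G[100,228:246].tolist(),G[100,385:405].tolist())
for t in (75,85):
    q=quad(f,(210,45,415,160),t,T); rep(q,f,T,30)
    p=quad(g,(290,145,380,278),t,U); rep(p,g,U,30)
E
```

```text
[151, 152, 153, 154, 143, 113, 135, 71, 79, 78, 79, 79, 81, 75, 76, 77, 76] [77, 74, 80, 78, 75, 78, 79, 81, 160, 174, 171, 174, 174, 172, 170, 170, 173, 171] [155, 155, 152, 152, 152, 152, 153, 147, 103, 82, 81, 81, 82, 77, 76, 81, 80, 79] [52, 56, 53, 52, 54, 54, 52, 61, 114, 127, 126, 124, 124, 124, 124, 126, 125, 124, 124, 123]
[[381.6000061035156, 79.5999984741211], [389.6000061035156, 87.5999984741211], [386.20001220703125, 123.9000015258789], [377.0, 127.80000305175781]] [[576.8, 250.8], [582.2, 238.8], [564.0, 202.2], [552.4, 202.5]] c [568.8 223.6  30. ] ang [ -65.89 -116.43  178.6    63.24] len [13.2 40.9 11.6 54.1]
[[321.79998779296875, 199.1999969482422], [322.5, 198.1999969482422], [313.0, 194.10000610351562], [321.0, 202.0]] [[463.0, 252.8], [462.0, 254.4], [450.1, 243.7], [466.6, 249.8]] c [460.4 250.2  30. ] ang [ 123.97 -138.07   20.3   139.89] len [ 1.9 16.  17.6  4.6]
[[233.8000030517578, 61.900001525878906], [324.1000061035156, 63.79999923706055], [323.8999938964844, 137.0], [239.89999389648438, 141.8000030517578]] [[431.3, 338.2], [523.4, 293.5], [490.0, 219.1], [394.9, 256.5]] c [459.9 276.8  30. ] ang [ -25.86 -114.19  158.56   65.95] len [102.3  81.6 102.2  89.5]
[[306.70001220703125, 156.3000030517578], [365.5, 155.3000030517578], [360.79998779296875, 222.10000610351562], [308.70001220703125, 221.89999389648438]] [[393.5, 258.6], [427.3, 338.3], [522.4, 293.9], [488.9, 219.1]] c [458.  277.5  30. ] ang [  67.04  -25.05 -114.14  157.54] len [ 86.6 105.   81.9 103.2]
```

```bash
sed -i 's/MORPH_OPEN,np.ones((n,n))/MORPH_CLOSE,np.ones((n,n))/' st.py; python3 - <<'E'
from st import *
f=load('w4');T=f['T']; g=load('w1');U=g['T']
for t in (95,105):
    q=quad(f,(210,45,415,160),t,T,n=15); P=rep(q,f,T,30)
    p=quad(g,(290,145,380,278),t,U,n=15); rep(p,g,U,30)
    o=[np.argmin([np.linalg.norm(onz(g,b,30,U)-x) for b in p]) for x in P]
    for a,i in zip(q,o): x,e=tri([ray(f,a,T),ray(g,p[i],U)]); print(x.round(1),e[0].round(1))
# held frame outline
G=cv2.cvtColor(f['pixels'],cv2.COLOR_RGB2GRAY)
print(G[240,360:385].tolist(),G[240,450:475].tolist(),G[195:215,420].tolist())
E
```

```text
[[232.8000030517578, 61.400001525878906], [396.20001220703125, 64.30000305175781], [387.8999938964844, 143.3000030517578], [240.10000610351562, 140.60000610351562]] [[430.6, 339.1], [597.8, 259.2], [557.8, 179.8], [395.8, 257.7]] c [495.5 258.9  30. ] ang [ -25.54 -116.74  154.33   66.89] len [185.3  88.9 179.7  88.5]
[[307.5, 137.1999969482422], [367.6000061035156, 150.5], [358.29998779296875, 268.20001220703125], [304.3999938964844, 266.6000061035156]] [[368.8, 271.1], [421.9, 343.6], [596.9, 260.7], [557.9, 180.3]] c [486.4 263.9  30. ] ang [  53.78  -25.37 -115.88  154.36] len [ 89.9 193.7  89.3 209.8]
[426.6 345.6   4.3] 0.8
[599.1 259.8  26. ] 0.6
[557.8 180.1  30.3] 0.2
[374.6 262.4 -56.1] 4.2
[[233.5, 58.900001525878906], [396.3999938964844, 59.099998474121094], [388.29998779296875, 143.39999389648438], [238.89999389648438, 140.8000030517578]] [[432.6, 341.1], [599.9, 264.1], [558.2, 179.4], [394.4, 258.1]] c [496.3 260.7  30. ] ang [ -24.7  -116.18  154.36   65.26] len [184.1  94.4 181.7  91.4]
[[307.5, 137.1999969482422], [368.79998779296875, 150.8000030517578], [359.0, 268.29998779296875], [304.29998779296875, 266.70001220703125]] [[368.7, 271.1], [423.0, 345.2], [597.5, 261.6], [558.1, 180.1]] c [486.8 264.5  30. ] ang [  53.78  -25.58 -115.86  154.35] len [ 91.8 193.5  90.5 210. ]
[428.3 347.9   2. ] 0.4
[600.5 262.8  25.9] 1.6
[558.4 179.6  29.3] 0.3
[374.2 262.8 -51. ] 4.1
[102, 101, 103, 101, 97, 87, 91, 89, 91, 85, 74, 81, 109, 128, 136, 142, 143, 144, 144, 142, 146, 143, 143, 144, 144] [69, 94, 145, 145, 148, 146, 147, 146, 145, 147, 147, 140, 137, 121, 60, 59, 57, 61, 58, 56, 57, 56, 58, 63, 67] [170, 170, 170, 169, 169, 171, 129, 88, 86, 87, 80, 123, 140, 136, 138, 138, 141, 141, 141, 138]
```

Height and size agree: corners at about 26–30 mm, 89 x 185 mm. Stage centre is about (495.5,258.9), yaw -25.6°. I'll go above the lay point (handle at (381,314)).

drive_tool(targets=[[[0.4, -0.5, 0], [0, 0, 0], 1], [[0.8, -1.05, 0], [0, 0, 0.12], 1], [[1.15, -1.6, 0.1], [0, 0, 0.12], 1], [[1.53, -2.09, 0.5], [0, 0, 0.12], 1], [[1.53, -2.09, 1.2], [0, 0, 0.12], 1], [[1.53, -2.09, 1.9], [0, 0, 0.12], 1], [[1.53, -2.09, 2.5], [0, 0, 0.12], 1], [[1.53, -2.09, 2.65], [0, 0, 0.12], 1], [[1.53, -2.09, 2.65], [0, 0, 0.12], 1], [[1.53, -2.09, 2.65], [0, 0, 0.12], 1]])

```text
t: 9.65
tcp_pos: [381.8, 314.9, 83.6]
tool_rot: [179.9, -0.1, 64.4]
ft_force: [0.3, -0.2, -0.9]
gripper_width: 0.102
grasp_force: 40.0
```

```bash
python3 - <<'E'
from h import *
s=robot.observe(); print(s['tcp_pos'],s['tool_rot'],s['gripper_width'],s['ft_force'],s['ft_torque'])
f,T=wrist(); np.savez('w5',**f,T=T)
cv2.imwrite('pics/w5.png',cv2.resize(f['pixels'][120:320,240:640,::-1],None,fx=2,fy=2,interpolation=cv2.INTER_CUBIC))
g=robot.grab_frame('side');np.savez('side5',**g);save('side5',g)
E
```

```text
[381.83606606 314.86886843  83.56087179] [ 1.79941616e+02 -1.10312471e-01  6.44408798e+01] 0.10160533720581719 [ 0.25390542 -0.2268911  -0.89233425] [ 0.05621406  0.19522828 -0.01676219]
```

View pics/w5.png

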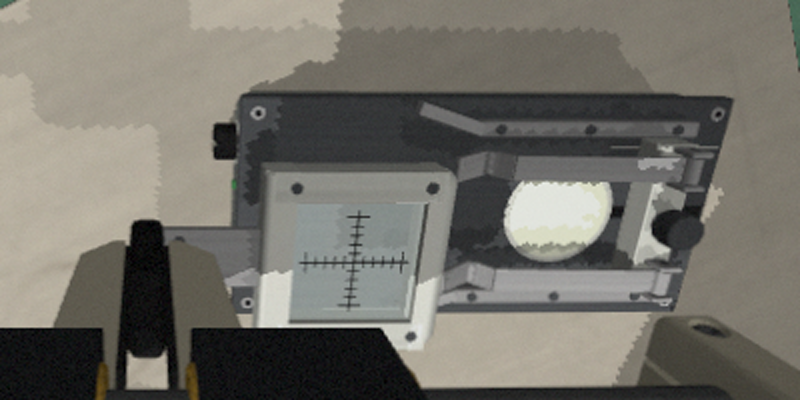

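The frame is held above the bed at crop (350,260), and its front is clear of the clip lips at (480,165) and (465,275). The rails' screws at (502..679,129) and (472..634,295), and the frame's screws at (298,188), (433,188) and (411,336), give both axes. I'll compute the offset between them.

```bash
python3 - <<'E'
from h import *
f=load('w5');T=f['T'];G=cv2.cvtColor(f['pixels'],cv2.COLOR_RGB2GRAY).astype(float)
def pk(c,r=4):
    u,v=c[0]/2+240,c[1]/2+120; u0,v0=int(round(u)),int(round(v)); w=G[v0-r:v0+r+1,u0-r:u0+r+1]; w=np.clip(np.median(w)-15-w,0,None)
    y,x=np.mgrid[-r:r+1,-r:r+1]; return (np.array([u0+(x*w).sum()/w.sum(),v0+(y*w).sum()/w.sum()]) if w.sum()>0 else np.array([u,v]))
A=[onz(f,pk(c,3),35,T) for c in [(502,129),(590,129),(679,129)]]
B=[onz(f,pk(c,3),35,T) for c in [(472,296),(553,295),(634,295)]]
F=[onz(f,pk(c),80.7,T) for c in [(298,188),(433,188),(411,336)]]
print(np.round(A,1).tolist(),np.round(B,1).tolist(),np.round(F,1).tolist())
an=lambda d:np.degrees(np.arctan2(d[1],d[0]))
print('rails',an(A[2]-A[0]),an(B[2]-B[0]),'frame',an(F[1]-F[0]),an(F[1]-F[2])-90, np.linalg.norm(F[1]-F[0]),np.linalg.norm(F[1]-F[2]))
for i in range(3): print('pair',np.linalg.norm(A[i]-B[i]),an(A[i]-B[i])-90)
mid=(np.mean(A,0)+np.mean(B,0))/2; yaw=np.radians(np.mean([an(A[2]-A[0]),an(B[2]-B[0])])); 
for y in (yaw,np.radians(-25.6)):
    x=np.array([np.cos(y),np.sin(y)]);n=np.array([-x[1],x[0]])
    C=np.array([495.5,258.9]); fc=((F[1]+F[2])/2)[:2]; fm=(F[0][:2]+F[2][:2])/2
    print(np.degrees(y),'lat: frame',n@(fc-mid[:2]),n@(fm-mid[:2]),'tcp',n@(np.array([381.84,314.87])-mid[:2]),'bedC',n@(C-mid[:2]),'x frame vs C',x@(fm-C), 'mid x',x@(mid[:2]-C))
# carrier in tool
Ti=np.linalg.inv(T@np.linalg.inv(f['mount'])); print([ (Ti@np.append(p,1))[:3].round(1).tolist() for p in F])
E
```

```text
[[511.5, 288.3, 35.0], [541.4, 273.8, 35.0], [571.1, 259.8, 35.0]] [[482.2, 227.0, 35.0], [511.9, 212.8, 35.0], [541.5, 197.3, 35.0]] [[432.3, 318.8, 80.7], [468.4, 301.7, 80.7], [446.9, 256.7, 80.7]]
rails -25.497267126136105 -26.62816548754126 frame -25.470333657059193 -25.616748774490006 39.96934926251553 49.858300449946256
pair 67.88556121423548 -25.588794535780863
pair 67.78917276397398 -25.82823374931438
pair 69.19525624530714 -25.391974859358598
-26.06271630683868 lat: frame 2.0584398074229853 1.8518213845699165 tcp 0.8190367264472016 bedC 0.47747720648369096 x frame vs C -62.904769048409705 mid x 34.854051607274684
-25.6 lat: frame 2.6864724991874205 2.6412451284397918 tcp 2.123637509287576 bedC 0.7589372152266431 x frame vs C -62.891618741080734 mid x 34.84905898627138
[[25.4, 43.8, 3.0], [25.4, 83.8, 3.0], [-24.4, 83.8, 2.9]]
```

Frame and rails are parallel within 0.2°. The frame sits about 2.4 mm too far left (+tool x) and at x = -63 as wanted. I'll correct that and lower.

drive_tool(targets=[[[-0.04, 0, 0.15], [0, 0, 0], 1], [[-0.04, 0, 0.35], [0, 0, 0], 1], [[-0.04, 0, 0.5], [0, 0, 0], 1], [[-0.04, 0, 0.6], [0, 0, 0], 1], [[-0.04, 0, 0.63], [0, 0, 0], 1], [[-0.04, 0, 0.63], [0, 0, 0], 1], [[-0.04, 0, 0.63], [0, 0, 0], 1]])

```text
t: 10.62
tcp_pos: [380.3, 312.4, 44.4]
tool_rot: [180.0, -0.0, 64.5]
ft_force: [-0.2, 0.1, -1.3]
gripper_width: 0.102
grasp_force: 40.0
```

```bash
python3 - <<'E'
from h import *
s=robot.observe(); print(s['tcp_pos'],s['tool_rot'],s['ft_force'],s['ft_torque'])
E
```

```text
[380.25105018 312.44490786  44.39215719] [ 1.79986118e+02 -2.46482702e-02  6.44557862e+01] [-0.20884166  0.10850766 -1.30807715] [ 0.01327091  0.19486691 -0.03666584]
```

drive_tool(targets=[[[0, 0, 0.008], [0, 0, 0], 1], [[0, 0, 0.012], [0, 0, 0], 1], [[0, 0, 0.016], [0, 0, 0], 1], [[0, 0, 0.016], [0, 0, 0], 1], [[0, 0, 0.016], [0, 0, 0], 1]])

```text
t: 11.25
tcp_pos: [380.1, 312.3, 43.1]
tool_rot: [-180.0, -0.0, 64.5]
ft_force: [0.1, 0.5, -1.7]
gripper_width: 0.103
grasp_force: 40.0
```

drive_tool(targets=[[[0, 0, 0.005], [0, 0, 0], 1], [[0, 0, 0.01], [0, 0, 0], 1], [[0, 0, 0.01], [0, 0, 0], 1]])

```text
t: 11.62
tcp_pos: [380.3, 312.4, 42.8]
tool_rot: [180.0, -0.0, 64.4]
ft_force: [-0.9, -0.7, 3.4]
gripper_width: 0.105
grasp_force: 40.0
```

The bed is felt at TCP z ≈ 42.8 (about 5 N change). The frame lies on it, so I'll start sliding, easing the downward press slightly.

drive_tool(targets=[[[0, 0, -0.003], [0, 0, 0], 1], [[0, 0.03, -0.003], [0, 0, 0], 1], [[0, 0.06, -0.003], [0, 0, 0], 1], [[0, 0.09, -0.003], [0, 0, 0], 1], [[0, 0.12, -0.003], [0, 0, 0], 1], [[0, 0.15, -0.003], [0, 0, 0], 1], [[0, 0.18, -0.003], [0, 0, 0], 1], [[0, 0.21, -0.003], [0, 0, 0], 1], [[0, 0.24, -0.003], [0, 0, 0], 1], [[0, 0.24, -0.003], [0, 0, 0], 1]])

```text
t: 12.88
tcp_pos: [393.4, 306.0, 42.8]
tool_rot: [180.0, -0.0, 64.4]
ft_force: [0.6, 0.3, 4.2]
gripper_width: 0.102
grasp_force: 40.0
```

drive_tool(targets=[[[0, 0.02, 0], [0, 0, 0], 1], [[0, 0.04, 0], [0, 0, 0], 1], [[0, 0.06, 0], [0, 0, 0], 1], [[0, 0.08, 0], [0, 0, 0], 1], [[0, 0.1, 0], [0, 0, 0], 1], [[0, 0.12, 0], [0, 0, 0], 1], [[0, 0.14, 0], [0, 0, 0], 1], [[0, 0.16, 0], [0, 0, 0], 1]])

```text
t: 13.88
tcp_pos: [401.8, 302.0, 42.8]
tool_rot: [-180.0, -0.0, 64.5]
ft_force: [-1.8, -0.4, 5.4]
gripper_width: 0.107
grasp_force: 40.0
```

drive_tool(targets=[[[0, 0.02, -0.003], [0, 0, 0], 1], [[0, 0.04, -0.003], [0, 0, 0], 1], [[0, 0.06, -0.003], [0, 0, 0], 1], [[0, 0.08, -0.003], [0, 0, 0], 1], [[0, 0.1, -0.003], [0, 0, 0], 1], [[0, 0.12, -0.003], [0, 0, 0], 1]])

```text
t: 14.62
tcp_pos: [408.1, 299.0, 42.8]
tool_rot: [-180.0, 0.0, 64.5]
ft_force: [-4.0, 1.7, 5.4]
gripper_width: 0.103
grasp_force: 40.0
```

drive_tool(targets=[[[0, 0.02, 0], [0, 0, 0], 1], [[0, 0.04, 0], [0, 0, 0], 1], [[0, 0.06, 0], [0, 0, 0], 1], [[0, 0.08, 0], [0, 0, 0], 1], [[0, 0.1, 0], [0, 0, 0], 1], [[0, 0.12, 0], [0, 0, 0], 1]])

```text
t: 15.38
tcp_pos: [414.8, 295.7, 42.8]
tool_rot: [-180.0, 0.0, 64.4]
ft_force: [-1.8, 1.3, 4.5]
gripper_width: 0.101
grasp_force: 40.0
```

```bash
cat > chk.py <<'E'
from h import *
s=robot.observe(); x=np.array([.902,-.432]);n=np.array([.432,.902]); C=np.array([495.5,258.9])
p=s['tcp_pos'][:2]; print('along (carrier x)',x@(p-C)+63.8,'lat',n@(p-C),'Fx',x@s['ft_force'][:2],'Fy',n@s['ft_force'][:2],'Fz',s['ft_force'][2],'tq',s['ft_torque'].round(2),s['tcp_pos'],s['gripper_width'])
E
python3 chk.py
```

```text
along (carrier x) -24.86993928908535 lat -1.648410861929456 Fx -2.1301430615347043 Fy 0.38561042944210866 Fz 4.531013208504758 tq [0.14 0.5  0.04] [414.82599494 295.71015446  42.82299472] 0.10118778831528334
```

The clips lifted at about 4.4 N near x = -32 and now ride at about 2 N. I'll go on.

drive_tool(targets=[[[0, 0.02, 0], [0, 0, 0], 1], [[0, 0.04, 0], [0, 0, 0], 1], [[0, 0.06, 0], [0, 0, 0], 1], [[0, 0.08, 0], [0, 0, 0], 1], [[0, 0.1, 0], [0, 0, 0], 1], [[0, 0.12, 0], [0, 0, 0], 1], [[0, 0.14, 0], [0, 0, 0], 1], [[0, 0.16, 0], [0, 0, 0], 1]])

```text
t: 16.38
tcp_pos: [423.5, 291.6, 42.8]
tool_rot: [180.0, -0.0, 64.5]
ft_force: [-2.4, 1.6, 4.7]
gripper_width: 0.108
grasp_force: 40.0
```

drive_tool(targets=[[[0, 0.02, 0], [0, 0, 0], 1], [[0, 0.04, 0], [0, 0, 0], 1], [[0, 0.06, 0], [0, 0, 0], 1], [[0, 0.08, 0], [0, 0, 0], 1], [[0, 0.1, 0], [0, 0, 0], 1], [[0, 0.12, 0], [0, 0, 0], 1], [[0, 0.14, 0], [0, 0, 0], 1], [[0, 0.16, 0], [0, 0, 0], 1]])

```text
t: 17.38
tcp_pos: [432.2, 287.4, 42.8]
tool_rot: [-180.0, 0.0, 64.5]
ft_force: [-1.9, 1.3, 3.8]
gripper_width: 0.102
grasp_force: 40.0
```

```bash
python3 chk.py
```

```text
along (carrier x) -5.6637809342920065 lat -1.6272397249539416 Fx -2.332809393989913 Fy 0.37125938409554493 Fz 3.776006502977556 tq [0.09 0.47 0.02] [432.15514466 287.43407736  42.84083443] 0.10247412993031345
```

Smooth: -2.3 N along, 0.4 N sideways. I'll carry on to x ≈ +14 in two calls.

drive_tool(targets=[[[0, 0.02, 0], [0, 0, 0], 1], [[0, 0.04, 0], [0, 0, 0], 1], [[0, 0.06, 0], [0, 0, 0], 1], [[0, 0.08, 0], [0, 0, 0], 1], [[0, 0.1, 0], [0, 0, 0], 1], [[0, 0.12, 0], [0, 0, 0], 1], [[0, 0.14, 0], [0, 0, 0], 1], [[0, 0.16, 0], [0, 0, 0], 1]])

```text
t: 18.38
tcp_pos: [440.8, 283.3, 42.8]
tool_rot: [-180.0, 0.0, 64.4]
ft_force: [-3.4, 1.3, 3.1]
gripper_width: 0.105
grasp_force: 40.0
```

drive_tool(targets=[[[0, 0.02, 0], [0, 0, 0], 1], [[0, 0.04, 0], [0, 0, 0], 1], [[0, 0.06, 0], [0, 0, 0], 1], [[0, 0.08, 0], [0, 0, 0], 1], [[0, 0.1, 0], [0, 0, 0], 1], [[0, 0.12, 0], [0, 0, 0], 1]])

```text
t: 19.12
tcp_pos: [447.3, 280.2, 42.8]
tool_rot: [180.0, 0.0, 64.5]
ft_force: [-1.8, 1.7, 3.4]
gripper_width: 0.106
grasp_force: 40.0
```

```bash
python3 chk.py
```

```text
along (carrier x) 11.143924299682958 lat -1.6208849810291888 Fx -2.392937459109418 Fy 0.7578503767761147 Fz 3.36594546334754 tq [0.09 0.38 0.  ] [447.31498359 280.18053449  42.81515391] 0.10579678296156197
```

x ≈ 11, and the stop can come from 18 on. Now short calls of 1–3 mm.

drive_tool(targets=[[[0, 0.01, 0], [0, 0, 0], 1], [[0, 0.02, 0], [0, 0, 0], 1], [[0, 0.03, 0], [0, 0, 0], 1], [[0, 0.04, 0], [0, 0, 0], 1], [[0, 0.05, 0], [0, 0, 0], 1]])

```text
t: 19.75
tcp_pos: [450.0, 278.9, 42.8]
tool_rot: [180.0, -0.0, 64.5]
ft_force: [-1.6, 1.5, 3.0]
gripper_width: 0.107
grasp_force: 40.0
```

```bash
python3 chk.py
```

```text
along (carrier x) 14.09196917721399 lat -1.6110885090013731 Fx -2.1011941965739718 Fy 0.6756881229213313 Fz 2.9574687769218957 tq [ 0.08  0.41 -0.01] [449.97774504 278.91610381  42.84752437] 0.10704601121110295
```

drive_tool(targets=[[[0, 0.01, 0], [0, 0, 0], 1], [[0, 0.02, 0], [0, 0, 0], 1], [[0, 0.03, 0], [0, 0, 0], 1]])

```text
t: 20.12
tcp_pos: [451.6, 278.1, 42.8]
tool_rot: [-180.0, 0.0, 64.4]
ft_force: [-2.1, 1.0, 2.4]
gripper_width: 0.107
grasp_force: 40.0
```

```bash
python3 - <<'E'
from h import *
import subprocess
f,T=wrist(); np.savez('w6',**f,T=T)
# clip-bar stop face search: brightness profile along stage axis (y=0), z=40
C=np.array([495.5,258.9]);x=np.array([.902,-.432]);n=np.array([.432,.902])
G=cv2.cvtColor(f['pixels'],cv2.COLOR_RGB2GRAY)
for y in (8,0,-8):
    o=[]
    for a in range(20,90,2):
        p=C+a*x+(y-.8)*n; u=proj(f,[*p,38],T).round().astype(int); o.append(int(G[u[1],u[0]]) if 0<=u[0]<640 and 0<=u[1]<400 else -1)
    print(y,o)
E
python3 chk.py
```

```text
8 [182, 181, 183, 179, 183, 182, 171, 156, 77, 151, 150, 148, 141, 144, 125, 46, 50, 47, 67, 65, 83, 119, 116, 134, 115, 144, 139, 132, 54, 58, 51, 50, 52, 123, 127]
0 [82, 76, 84, 86, 57, 78, 76, 152, 75, 153, 152, 147, 135, 169, 194, 70, 74, 79, 67, 69, 84, 118, 43, 31, 30, 31, 35, 42, 44, 40, 79, 81, 85, 126, 129]
-8 [181, 178, 180, 179, 181, 181, 155, 181, 129, 217, 216, 197, 128, 67, 45, 66, 69, 77, 129, 126, 107, 143, 139, 30, 19, 52, 56, 53, 53, 56, 56, 56, 82, 125, 125]
along (carrier x) 15.943938430183927 lat -1.6275029383635626 Fx -2.0549763808479202 Fy -0.16478437911797483 Fz 1.4204881526743134 tq [ 0.05  0.27 -0.02] [451.6407511  278.10143302  42.81376065] 0.10434922660059001
```

From the profile, the bar's face is at stage x of about 57–62, so home is about 28–33. I'll go on to about 22, then in small steps.

drive_tool(targets=[[[0, 0.01, 0], [0, 0, 0], 1], [[0, 0.02, 0], [0, 0, 0], 1], [[0, 0.03, 0], [0, 0, 0], 1]])

```text
t: 20.55
tcp_pos: [453.2, 277.3, 42.8]
tool_rot: [-180.0, 0.0, 64.4]
ft_force: [-2.3, 0.9, 2.0]
gripper_width: 0.101
grasp_force: 40.0
```

drive_tool(targets=[[[0, 0.01, 0], [0, 0, 0], 1], [[0, 0.02, 0], [0, 0, 0], 1], [[0, 0.03, 0], [0, 0, 0], 1]])

```text
t: 20.92
tcp_pos: [454.8, 276.6, 42.8]
tool_rot: [180.0, 0.0, 64.5]
ft_force: [-2.0, 0.0, 2.7]
gripper_width: 0.105
grasp_force: 40.0
```

```bash
python3 chk.py
```

```text
along (carrier x) 19.49148431560466 lat -1.6098334058454675 Fx -1.855669389741553 Fy -0.8487346519030172 Fz 2.7250129712188733 tq [ 0.1   0.43 -0.  ] [454.84753958 276.58517682  42.83283806] 0.10451913816973944
```

drive_tool(targets=[[[0, 0.01, 0], [0, 0, 0], 1], [[0, 0.02, 0], [0, 0, 0], 1], [[0, 0.03, 0], [0, 0, 0], 1]])

```text
t: 21.3
tcp_pos: [456.5, 275.8, 42.8]
tool_rot: [-180.0, 0.0, 64.5]
ft_force: [-2.5, 1.3, 1.2]
gripper_width: 0.103
grasp_force: 40.0
```

drive_tool(targets=[[[0, 0.01, 0], [0, 0, 0], 1], [[0, 0.02, 0], [0, 0, 0], 1], [[0, 0.02, 0], [0, 0, 0], 1]])

```text
t: 21.68
tcp_pos: [457.6, 275.2, 42.8]
tool_rot: [180.0, 0.0, 64.4]
ft_force: [0.3, 1.4, 1.0]
gripper_width: 0.104
grasp_force: 40.0
```

```bash
python3 chk.py
```

```text
along (carrier x) 22.549677797126385 lat -1.6335416295312974 Fx -0.3333937891878567 Fy 1.3895284883414294 Fz 1.0417233018532461 tq [ 0.04  0.18 -0.01] [457.59516169 275.24295845  42.82861311] 0.10440600633902336
```

The drag has dropped to about 0, so the clips are beginning to drop behind the frame. Finer steps now.

drive_tool(targets=[[[0, 0.005, 0], [0, 0, 0], 1], [[0, 0.01, 0], [0, 0, 0], 1], [[0, 0.01, 0], [0, 0, 0], 1]])

```text
t: 22.05
tcp_pos: [458.1, 275.0, 42.9]
tool_rot: [180.0, -0.0, 64.5]
ft_force: [-0.2, 0.6, 1.0]
gripper_width: 0.105
grasp_force: 40.0
```

```bash
python3 chk.py
```

```text
along (carrier x) 23.0929971416505 lat -1.6018598912993696 Fx -0.43100099369289596 Fy 0.5120042465095466 Fz 1.0349181032256225 tq [0.07 0.3  0.  ] [458.09880742 275.03686841  42.86028994] 0.10522756301872452
```

drive_tool(targets=[[[0, 0.005, 0], [0, 0, 0], 1], [[0, 0.01, 0], [0, 0, 0], 1], [[0, 0.01, 0], [0, 0, 0], 1]])

```text
t: 22.42
tcp_pos: [458.6, 274.8, 42.8]
tool_rot: [180.0, -0.0, 64.5]
ft_force: [-0.5, 0.2, 0.6]
gripper_width: 0.106
grasp_force: 40.0
```

```bash
python3 chk.py
```

```text
along (carrier x) 23.697025447598698 lat -1.5961726699346475 Fx -0.5353883402655029 Fy -0.008854623843729759 Fz 0.6309487972024347 tq [ 0.05  0.32 -0.07] [458.64597308 274.78111636  42.84917414] 0.10619668296594938
```

drive_tool(targets=[[[0, 0.005, 0], [0, 0, 0], 1], [[0, 0.01, 0], [0, 0, 0], 1], [[0, 0.01, 0], [0, 0, 0], 1]])

```text
t: 22.8
tcp_pos: [459.2, 274.5, 42.8]
tool_rot: [180.0, 0.0, 64.5]
ft_force: [-1.5, 0.9, 1.8]
gripper_width: 0.108
grasp_force: 40.0
```

```bash
python3 chk.py
```

```text
along (carrier x) 24.298328585777114 lat -1.6124546680881462 Fx -1.7776735265615824 Fy 0.13684413399221385 Fz 1.8311049639692478 tq [0.14 0.31 0.06] [459.18119266 274.50672961  42.83153718] 0.10833414755798261
```

drive_tool(targets=[[[0, 0.005, 0], [0, 0, 0], 1], [[0, 0.01, 0], [0, 0, 0], 1], [[0, 0.01, 0], [0, 0, 0], 1]])

```text
t: 23.18
tcp_pos: [459.8, 274.2, 42.9]
tool_rot: [180.0, -0.0, 64.5]
ft_force: [-0.5, -0.5, 1.6]
gripper_width: 0.104
grasp_force: 40.0
```

```bash
python3 chk.py
```

```text
along (carrier x) 24.930702974960937 lat -1.6129136828161403 Fx -0.2055840880573265 Fy -0.6361112990827915 Fz 1.6282900816663017 tq [ 0.    0.25 -0.01] [459.75126608 274.23319221  42.85771163] 0.10385850407832917
```

drive_tool(targets=[[[0, 0.007, 0], [0, 0, 0], 1], [[0, 0.014, 0], [0, 0, 0], 1], [[0, 0.014, 0], [0, 0, 0], 1]])

```text
t: 23.55
tcp_pos: [460.5, 273.9, 42.8]
tool_rot: [180.0, 0.0, 64.5]
ft_force: [0.1, 0.5, 1.6]
gripper_width: 0.104
grasp_force: 40.0
```

```bash
python3 chk.py
```

```text
along (carrier x) 25.79170880729521 lat -1.604295362476348 Fx -0.1512479627534023 Fy 0.5078475559190856 Fz 1.6071986222245198 tq [-0.02  0.1  -0.05] [460.53143858 273.86909442  42.82929299] 0.1036723395213019
```

drive_tool(targets=[[[0, 0.007, 0], [0, 0, 0], 1], [[0, 0.014, 0], [0, 0, 0], 1], [[0, 0.014, 0], [0, 0, 0], 1]])

```text
t: 23.92
tcp_pos: [461.3, 273.5, 42.8]
tool_rot: [180.0, 0.0, 64.4]
ft_force: [0.7, -0.8, 0.3]
gripper_width: 0.102
grasp_force: 40.0
```

```bash
python3 chk.py
```

```text
along (carrier x) 26.65157815263123 lat -1.635095843941082 Fx 0.9493114004192782 Fy -0.4525734205141471 Fz 0.33143212804382977 tq [-0.1   0.05 -0.01] [461.29356116 273.46993984  42.82268159] 0.1020445015521247
```

Fx has turned positive, so the tug is starting.

drive_tool(targets=[[[0, 0.005, 0], [0, 0, 0], 1], [[0, 0.01, 0], [0, 0, 0], 1], [[0, 0.01, 0], [0, 0, 0], 1]])

```text
t: 24.3
tcp_pos: [461.8, 273.3, 42.9]
tool_rot: [180.0, -0.0, 64.5]
ft_force: [0.5, -0.5, 0.6]
gripper_width: 0.105
grasp_force: 40.0
```

```bash
python3 chk.py
```

```text
along (carrier x) 27.201254987266744 lat -1.5953476466080367 Fx 0.6837652761492745 Fy -0.2016322527292763 Fz 0.601658159396035 tq [-0.12  0.   -0.02] [461.80642395 273.26837828  42.85302708] 0.10487119236178209
```

drive_tool(targets=[[[0, 0.005, 0], [0, 0, 0], 1], [[0, 0.01, 0], [0, 0, 0], 1], [[0, 0.01, 0], [0, 0, 0], 1]])

```text
t: 24.68
tcp_pos: [462.4, 273.0, 42.8]
tool_rot: [180.0, -0.0, 64.4]
ft_force: [1.8, -0.3, -0.1]
gripper_width: 0.104
grasp_force: 40.0
```

```bash
python3 chk.py
```

```text
along (carrier x) 27.85072374248695 lat -1.6083441619365981 Fx 1.76082768828316 Fy 0.49191537881815545 Fz -0.050946490917376235 tq [-0.11 -0.22  0.03] [462.38649802 272.97615155  42.84619924] 0.10357724548318009
```

drive_tool(targets=[[[0, 0.005, 0], [0, 0, 0], 1], [[0, 0.01, 0], [0, 0, 0], 1], [[0, 0.01, 0], [0, 0, 0], 1]])

```text
t: 25.05
tcp_pos: [462.9, 272.7, 42.8]
tool_rot: [180.0, 0.0, 64.4]
ft_force: [1.5, -1.5, -0.1]
gripper_width: 0.105
grasp_force: 40.0
```

```bash
python3 chk.py
```

```text
along (carrier x) 28.445834946426153 lat -1.6258501485915176 Fx 2.0345781977675825 Fy -0.7072411565505589 Fz -0.055100564848158506 tq [-0.18 -0.28  0.  ] [462.9156051  272.70333531  42.81890357] 0.10531747141909141
```

The tug is 2 N, so the stop must be close. Continuing in 0.5 mm steps.

drive_tool(targets=[[[0, 0.004, 0], [0, 0, 0], 1], [[0, 0.008, 0], [0, 0, 0], 1], [[0, 0.008, 0], [0, 0, 0], 1]])

```text
t: 25.42
tcp_pos: [463.4, 272.5, 42.9]
tool_rot: [180.0, -0.0, 64.5]
ft_force: [3.1, -1.6, -0.6]
gripper_width: 0.105
grasp_force: 40.0
```

```bash
python3 chk.py
```

```text
along (carrier x) 28.966920418655675 lat -1.595720219728486 Fx 3.462618308963711 Fy -0.07112221815678454 Fz -0.5573677583294652 tq [-0.33 -0.46 -0.03] [463.39853022 272.5054487   42.85955807] 0.10498056551021308
```

drive_tool(targets=[[[0, 0.004, 0], [0, 0, 0], 1], [[0, 0.008, 0], [0, 0, 0], 1], [[0, 0.008, 0], [0, 0, 0], 1]])

```text
t: 25.8
tcp_pos: [463.7, 272.4, 42.8]
tool_rot: [-180.0, 0.0, 64.5]
ft_force: [2.9, -1.8, -0.2]
gripper_width: 0.106
grasp_force: 40.0
```

```bash
python3 chk.py
```

```text
along (carrier x) 29.27820597136712 lat -1.5953060362750389 Fx 3.429154624974045 Fy -0.4079353914490713 Fz -0.22940833654098675 tq [-0.28 -0.35 -0.01] [463.67942467 272.3713775   42.83919782] 0.10587566222017727
```

drive_tool(targets=[[[0, 0.004, 0], [0, 0, 0], 1], [[0, 0.008, 0], [0, 0, 0], 1], [[0, 0.008, 0], [0, 0, 0], 1]])

```text
t: 26.18
tcp_pos: [464.0, 272.3, 42.9]
tool_rot: [-180.0, -0.0, 64.5]
ft_force: [-0.4, -0.2, 0.7]
gripper_width: 0.108
grasp_force: 40.0
```

```bash
python3 chk.py
```

```text
along (carrier x) 29.636891468900224 lat -1.552832830499245 Fx -0.28520344891845834 Fy -0.31281755814224865 Fz 0.7403121432626004 tq [-0.05  0.15 -0.01] [464.02122948 272.25476279  42.87010966] 0.10766041871904874
```

Force reversed from +3.4 to -0.3 N, so it is touching the stop. A small further push to confirm.

drive_tool(targets=[[[0, 0.003, 0], [0, 0, 0], 1], [[0, 0.006, 0], [0, 0, 0], 1], [[0, 0.006, 0], [0, 0, 0], 1]])

```text
t: 26.55
tcp_pos: [464.1, 272.2, 42.9]
tool_rot: [-179.9, 0.0, 64.5]
ft_force: [-5.4, 3.1, 2.2]
gripper_width: 0.105
grasp_force: 40.0
```

```bash
python3 chk.py
```

```text
along (carrier x) 29.70367574926452 lat -1.5499441351905325 Fx -6.163357679251297 Fy 0.4570416230266603 Fz 2.2196271384425135 tq [ 0.35  0.84 -0.01] [464.0827028  272.22852356  42.85034758] 0.10547848704310349
```

It's firm at -6.2 N, with the carrier at x ≈ 29.7. That agrees with the seen bar. I'll release by opening only a little.

drive_tool(targets=[[[0, 0, 0], [0, 0, 0], 0.7], [[0, 0, 0], [0, 0, 0], 0.6], [[0, 0, 0], [0, 0, 0], 0.5], [[0, 0, 0], [0, 0, 0], 0.5], [[0, 0, 0], [0, 0, 0], 0.5], [[0, 0, 0], [0, 0, 0], 0.5]])

```text
t: 27.3
tcp_pos: [464.5, 272.0, 42.9]
tool_rot: [180.0, -0.0, 64.5]
ft_force: [0.0, 0.3, 0.5]
gripper_width: 0.252
grasp_force: 0.0
```

```bash
python3 chk.py; python3 - <<'E'
from h import *
f,T=wrist(); np.savez('w7',**f,T=T)
E
```

```text
along (carrier x) 30.144225591571562 lat -1.5830254199168845 Fx -0.08825252009335868 Fy 0.2671830059321664 Fz 0.5152776611437176 tq [-0.02  0.09 -0.01] [464.46570032 272.0084169   42.85460826] 0.2519746867846642
```

drive_tool(targets=[[[0, 0, -0.15], [0, 0, 0], 0.5], [[0, 0, -0.4], [0, 0, 0], 0.5], [[0, 0, -0.8], [0, 0, 0], 0.5], [[0, 0, -1.5], [0, 0, 0], 0.5], [[0, 0, -2.3], [0, 0, 0], 0.5], [[-0.4, 0.2, -3.0], [0, 0, -0.11], 0.5], [[-0.9, 0.4, -3.3], [0, 0, -0.11], 0.5], [[-1.47, 0.56, -3.3], [0, 0, -0.11], 0.5], [[-1.47, 0.56, -3.3], [0, 0, -0.11], 0.5], [[-1.47, 0.56, -3.3], [0, 0, -0.11], 0.5]])

```text
t: 28.6
tcp_pos: [456.8, 178.2, 241.6]
tool_rot: [180.0, -0.0, 65.3]
ft_force: [-0.6, 1.0, -0.2]
gripper_width: 0.249
grasp_force: 0.0
```

```bash
python3 - <<'E'
from h import *
s=robot.observe();print(s['tcp_pos'],s['tool_rot'])
f,T=wrist(); np.savez('w8',**f,T=T); a=load('w4')
C=np.array([495.5,258.9])-.8*np.array([.432,.902]);x=np.array([.902,-.432]);n=np.array([.432,.902])
def rect(f,T,z):  # top view of stage at height z, 3 px/mm, x -70..90, y -40..40
    H=np.array([proj(f,[*(C+p[0]*x+p[1]*n),z],T) for p in [(-100,40),(90,40),(90,-40),(-100,-40)]],np.float32)
    M=cv2.getPerspectiveTransform(H,np.float32([[0,0],[570,0],[570,240],[0,240]])); return cv2.cvtColor(cv2.warpPerspective(f['pixels'],M,(570,240)),cv2.COLOR_RGB2GRAY)
A,B=rect(a,a['T'],38),rect(f,T,38)
for nm,y0 in (('left',22),('right',-22)):
    r=slice(int((40-y0-6)*3),int((40-y0+6)*3)); c=slice(int((100-20)*3),int((100+60)*3),9)
    print(nm); print([int(v) for v in A[r].mean(0)[c]]);print([int(v) for v in B[r].mean(0)[c]])
print('rows y=8 centre'); print([int(v) for v in B[90:102].mean(0)[::9]])
# match clip tail/nose patches old->new: shift in px at 3px/mm
for nm,y0 in (('left',22),('right',-22)):
    for a0,a1 in ((-16,6),(20,44)):
        t=A[int((40-y0-7)*3):int((40-y0+7)*3),(100+a0)*3:(100+a1)*3]
        S=B[int((40-y0-7)*3)-15:int((40-y0+7)*3)+15,(100+a0)*3-15:(100+a1)*3+15]
        R_=cv2.matchTemplate(S,t,cv2.TM_CCOEFF_NORMED);_,v,_,l=cv2.minMaxLoc(R_);print(nm,a0,'shift mm',(l[0]-15)/3,(l[1]-15)/3,round(v,2))
# frame screw check: corner positions of the frame predicted at home
G=cv2.cvtColor(f['pixels'],cv2.COLOR_RGB2GRAY).astype(float)
for cx,cy in ((-20,25),(20,25),(-20,-25),(20,-25)):
    q=proj(f,[*(C+(29.7+cx)*x+cy*n),40],T).round().astype(int); w=G[q[1]-4:q[1]+5,q[0]-4:q[0]+5]; i=np.unravel_index(w.argmin(),w.shape)
    p=onz(f,(q[0]-4+i[1],q[1]-4+i[0]),40,T)[:2]-C; print('screw',(cx,cy),'at',round(x@p-29.7,1),round(n@p,1),w.min(),np.median(w))
E
```

```text
[456.76155744 178.17268332 241.57623204] [ 1.79968553e+02 -4.28504736e-02  6.53117576e+01]
left
[75, 124, 106, 109, 108, 108, 125, 124, 125, 138, 138, 140, 140, 146, 162, 167, 166, 166, 167, 165, 163, 155, 140, 138, 137, 136, 143]
[74, 118, 101, 104, 102, 99, 105, 148, 155, 172, 165, 155, 159, 158, 161, 164, 164, 164, 164, 163, 162, 161, 155, 162, 171, 164, 147]
right
[75, 116, 107, 108, 109, 108, 124, 123, 124, 135, 135, 137, 137, 136, 142, 145, 148, 148, 145, 146, 146, 144, 138, 136, 135, 135, 141]
[76, 124, 109, 110, 111, 108, 124, 146, 154, 165, 159, 161, 160, 162, 163, 166, 166, 164, 166, 167, 167, 164, 161, 157, 163, 158, 148]
rows y=8 centre
[155, 156, 158, 152, 81, 81, 81, 80, 79, 79, 78, 78, 73, 71, 71, 72, 72, 72, 73, 50, 33, 34, 26, 16, 100, 85, 98, 98, 98, 98, 100, 99, 99, 89, 210, 215, 214, 151, 166, 180, 181, 181, 181, 148, 178, 181, 180, 181, 180, 178, 186, 194, 142, 149, 176, 156, 129, 151, 60, 54, 53, 51, 54, 71]
left -16 shift mm -5.0 -0.6666666666666666 0.78
left 20 shift mm 1.3333333333333333 -2.3333333333333335 0.79
right -16 shift mm -5.0 0.0 0.85
right 20 shift mm -0.6666666666666666 4.666666666666667 0.61
screw (-20, 25) at -16.2 29.4 139.0 161.0
screw (20, 25) at 16.4 27.9 132.0 160.0
screw (-20, -25) at -20.4 -26.3 126.0 163.0
screw (20, -25) at 25.4 -28.9 110.0 162.0
```

The frame's rear edge is seen at x ≈ 1 and its front at the bar, as expected at home. To confirm the clips are down, I'll repeat the earlier view pose (taken with the clips down) and compare the lips by parallax.

drive_tool(targets=[[[0.4, -0.5, 0], [0, 0, 0], 0.5], [[0.8, -1.05, 0], [0, 0, 0.12], 0.5], [[1.15, -1.6, 0.1], [0, 0, 0.12], 0.5], [[1.53, -2.09, 0.5], [0, 0, 0.12], 0.5], [[1.53, -2.09, 1.2], [0, 0, 0.12], 0.5], [[1.53, -2.09, 1.9], [0, 0, 0.12], 0.5], [[1.53, -2.09, 2.5], [0, 0, 0.12], 0.5], [[1.53, -2.09, 2.63], [0, 0, 0.12], 0.5], [[1.53, -2.09, 2.63], [0, 0, 0.12], 0.5], [[1.53, -2.09, 2.63], [0, 0, 0.12], 0.5]])

```text
t: 29.9
tcp_pos: [381.7, 314.3, 84.7]
tool_rot: [179.9, -0.1, 64.4]
ft_force: [-0.7, -0.1, -0.0]
gripper_width: 0.251
grasp_force: 0.0
```

```bash
python3 - <<'E'
from h import *
s=robot.observe();print(s['tcp_pos'],s['tool_rot'])
f,T=wrist(); np.savez('w9',**f,T=T); a=load('w5')
A,B=[cv2.cvtColor(i['pixels'],cv2.COLOR_RGB2GRAY) for i in (a,f)]
# w5 crop/2+(240,120)
def m(nm,x0,y0,x1,y1,k=10):
    t=A[y0:y1,x0:x1];S=B[y0-k:y1+k,x0-k:x1+k];r=cv2.matchTemplate(S,t,cv2.TM_CCOEFF_NORMED);_,v,_,l=cv2.minMaxLoc(r);print(nm,'shift px',l[0]-k,l[1]-k,round(v,2))
m('rail flare (ref)',446,166,486,190); m('bed screw (ref)',360,168,380,184)
m('left lip',463,192,492,214); m('right lip',468,248,490,264)
m('thumbscrew (ref)',562,222,596,248)
# expected shift if lip raised 5 mm
C=np.array([495.5,258.9]);x=np.array([.902,-.432]);n=np.array([.432,.902])
for y in (22,-22):
    p=C-10*x+y*n; print('raised would shift',(proj(f,[*p,43],T)-proj(f,[*p,38],T)).round(1),'pose diff',(proj(f,[*p,38],T)-proj(a,[*p,38],a['T'])).round(1))
E
```

```text
[381.67200649 314.29354272  84.71262945] [ 1.79946014e+02 -1.03268372e-01  6.43804864e+01]
rail flare (ref) shift px 0 -1 0.98
bed screw (ref) shift px 0 -1 0.88
left lip shift px 5 -5 0.52
right lip shift px -9 -2 0.47
thumbscrew (ref) shift px -1 -2 0.98
raised would shift [3.5 2. ] pose diff [-0.8 -1.4]
raised would shift [3.1 3. ] pose diff [-0.6 -1.5]
```

```bash
python3 - <<'E'
from h import *
a,f=load('w5'),load('w9'); A,B=[cv2.cvtColor(i['pixels'],cv2.COLOR_RGB2GRAY) for i in (a,f)]
for nm,r,c0,c1 in (('left',202,460,506),('left',206,460,506),('right',256,456,500),('right',260,456,500)):
    print(nm,r);print(A[r,c0:c1].tolist());print(B[r-1,c0:c1].tolist())
for c in (472,476,480,492): print('col',c);print(A[190:218,c].tolist());print(B[189:217,c].tolist())
for c in (470,476,482): print('colR',c);print(A[244:272,c].tolist());print(B[243:271,c].tolist())
E
```

```text
left 202
[60, 56, 54, 56, 56, 56, 58, 54, 54, 81, 100, 106, 96, 103, 103, 107, 106, 107, 105, 106, 105, 105, 87, 75, 85, 92, 91, 82, 85, 78, 77, 76, 75, 78, 75, 76, 77, 71, 89, 107, 106, 105, 107, 108, 103, 106]
[57, 57, 62, 55, 58, 54, 52, 55, 82, 101, 105, 103, 106, 106, 107, 108, 107, 106, 107, 108, 106, 89, 76, 88, 94, 95, 88, 79, 77, 79, 74, 82, 77, 78, 79, 79, 76, 138, 161, 158, 120, 158, 156, 160, 160, 153]
left 206
[129, 132, 130, 130, 129, 121, 85, 57, 71, 96, 106, 105, 105, 107, 105, 107, 109, 107, 109, 108, 107, 92, 77, 75, 90, 98, 89, 80, 78, 79, 76, 76, 75, 74, 76, 74, 81, 91, 108, 109, 109, 109, 108, 109, 110, 108]
[59, 58, 57, 58, 52, 56, 57, 66, 93, 108, 106, 111, 111, 109, 112, 112, 110, 110, 110, 108, 109, 86, 75, 84, 90, 88, 81, 79, 76, 78, 78, 78, 79, 77, 78, 84, 93, 108, 110, 112, 111, 109, 112, 112, 110, 110]
right 256
[148, 146, 145, 141, 136, 117, 105, 104, 109, 113, 118, 120, 122, 118, 121, 122, 122, 130, 156, 161, 143, 136, 143, 148, 144, 149, 149, 144, 145, 143, 144, 122, 149, 157, 158, 158, 159, 160, 161, 159, 158, 156, 160, 160]
[39, 40, 33, 66, 137, 153,
[... 1773 characters left out ...]
, 155, 148, 116]
[47, 45, 41, 44, 45, 50, 65, 90, 122, 120, 122, 123, 126, 120, 128, 126, 124, 100, 61, 69, 105, 150, 158, 157, 155, 158, 140, 88]
colR 476
[47, 47, 44, 54, 53, 55, 64, 105, 130, 149, 161, 155, 143, 149, 152, 142, 139, 135, 98, 64, 85, 115, 102, 77, 78, 76, 100, 110]
[130, 129, 128, 132, 126, 100, 83, 122, 136, 150, 151, 134, 138, 153, 146, 145, 147, 144, 135, 140, 150, 137, 90, 78, 79, 104, 118, 87]
colR 482
[67, 46, 50, 53, 54, 53, 54, 57, 90, 137, 148, 150, 149, 148, 145, 143, 147, 147, 146, 133, 113, 132, 152, 153, 153, 154, 143, 109]
[217, 217, 219, 209, 209, 208, 196, 154, 113, 150, 150, 148, 147, 146, 146, 147, 149, 146, 146, 168, 204, 213, 207, 174, 156, 156, 135, 88]
```

Both lips moved only by the pose difference (about -1 px), where a raised clip would show about +3 px. So both clips are down and the carrier is home and released.

```bash
python3 -c "
from plant import robot
print(robot.hand_in())"
```

```text
the job is handed in; nothing more can be done
None
```

The graticule is on the stage, home against the end stop at about x = 30 mm, let go, with both clips measured down behind the frame; it was handed in at about 30 s of the 72 s, and `hand_in()` returned no verdict.

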